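# Find the unlatched cover of the valve box and push it open

## Robot

A 6-joint arm with a two-finger parallel gripper is mounted at the origin on a cart in front of the work surface, level with it; the furniture and walls round the work are solid. World frame = base frame: x ahead of the robot, y to its left, z up, the work surface at z = 0. Lengths are in m, angles in rad, forces in N, time in s.
With the tool pointing down it reaches from about 0.25 to 0.775 m from the base axis. Payload 4 kg.
Tool frame: the origin (TCP) lies at the very end of the fingers, on their centre line; the grasp point (between the pads) lies 19 mm behind it (robot.pinch_z is the distance from the TCP to the grasp point, in m); z points along the fingers, y is the line along which they close (so a half turn about z gives the same grasp; the last joint's range is limited). The gripper opens to 94 mm and grips with 3 to 60 N. Pads are 16 mm wide; open, the fingers measure 119 mm over their backs; the gripper's body (75 mm by 177 mm) begins 78 mm behind the grasp point.
Start: joints at [-1.28, 0.087, 1.371, -0, 1.684, -0.103], TCP at [0.211, -0.508, 0.206] pointing down, gripper open.
Joint ranges: [-3.1, 3.1], [-0.76, 2.03], [0.27, 2.55], [-1.08, 4.22], [0.17, 2.65], [-2.57, 2.57]. Speed limits (rad/s): [2.79, 2.79, 3.14, 3.14, 3.14, 3.14].

## Interface

Orientations are given as [roll, pitch, yaw] about the fixed x, y, z axes, in that order (R = Rz(yaw) Ry(pitch) Rx(roll)).
In Python, from bench import robot gives the robot as it stands.
- The arm moves only by the tool arm_command, never from a script. Its argument "targets" is one flat list of numbers, 7 for each row, row after row: the turn, a rotation vector about the tool's x, y, z in degrees, then the shift along the tool's x, y, z in mm, then the closure, from -1 (fully open) to 1 (shut). In form: [ax, ay, az, x, y, z, hand, ax, ay, az, x, y, z, hand, ...]. A call has 1 to 20 rows; each row is the pose to reach, as a shift and turn from the pose commanded when the call began, along the tool's axes at that moment; what a row does not reach only later rows make up. A row lasts 1/10 s, in which the tool goes at most 50 mm and 8.59 degrees, less where a joint would pass 70% of its speed; a pose out of reach is approached as far as the arm can. A call with a gripper value outside its range is refused whole. The fingers move at their own pace and stop on an object; the grip force is fixed at half the most. Time passes only in rows, so rows that repeat a pose let the fingers close. It gives the time, the measured TCP pose, the force, the opening and the grip force at its end, in the units of the state.
- robot.get_obs(): the state, without advancing time (a new reading comes with each control period).
- robot.snapshot(name): name is "side" or "top"; returns a dict with "color" (420x560x3 uint8, red, green, blue), "range_z" (420x560 float32, m along the optical axis (not along the pixel's ray), 0 where there is no reading), "fx", "fy", "cx", "cy" (pixels), "dist_coeffs" ([k1, k2, p1, p2, k3] as OpenCV has them; the pictures are not rectified), "T" (4x4, takes a point from camera to world coordinates). Camera axes: x right, y down, z forward; pixel columns grow to the right and rows downward; lengths in m; the calibration is good to about 2 mm. A picture is of the moment at which its call begins.
- robot.close_job(): hands the job in; it is judged then, once.
The state is a dict: "time": time; "joint_positions": joint angles; "qvel": joint speeds; "joint_torque": joint torques, N m; "tool_pos": TCP position; "ee_rot": TCP orientation; "wrist_force": force on the tool from outside, world axes, zero at the start; "wrist_torque": the same for the moment, N m; "width": finger opening in m; "finger_force": force on a finger pad.
Only numpy, scipy, OpenCV 4.12 (cv2) and the standard library are available. Lean on these libraries where they do the work, as an engineer would, in place of code of your own. Each camera call takes 0.05 s, during which the arm holds its last target. There are 200 camera calls.

## Task

Three of the four identical covers on the steel valve box are latched from below; one has been left unlatched for access to its valve, and nothing shows which. Press the ribbed rear end of one cover after another, without forcing any, until you find the one that rocks, then push that cover up until it stands upright and leave it standing open. Use only the fingertips: grasp nothing, and leave the plugs, vials and spanner round the box where they are.

Things in the scene. Friction and masses are not known exactly. Their poses are not given: they have to be found in the camera images.
- valve_box: dark blue-grey steel box, 158 (x) x 252 (y) x 75 mm high, fixed to the bench: four valve bays side by side. Origin: centre of its underside; x points to its rear, away from the robot, y to its left. Four identical covers, flush with its rim, fill its top: aluminium plates 134 (x) x 56 (y) x 4 mm, 60 mm apart, each with a black ribbed pad on its rear end
- cover_0 (a joint): tilt of cover 0 (leftmost), rad: 0 shut and flush, 1.57 upright, stop at 1.75. It see-saws on a cross pivot 73 mm above the bench: the pad end sinks into the bay as the front edge rises. A latched cover gives under 2 mm at 20 N. The unlatched one turns at about 4 N on mid-pad; its stiff hinge keeps it at any angle where it is let go
- cover_0_pad (a point): middle of the top of cover 0's ribbed pad (34 x 46 mm): 25 mm behind the pivot, 19 mm in front of the plate's rear edge, 2 mm behind which the box's rim begins. 75 mm above the bench when shut; moves with the cover, with 48 mm of free depth below the pivot
- cover_0_edge (a point): middle of cover 0's front edge (at half its thickness), 90 mm in front of the pivot; moves with the cover
- cover_1 (a joint): tilt of cover 1 (second from the left), rad: 0 shut and flush, 1.57 upright, stop at 1.75. It see-saws on a cross pivot 73 mm above the bench: the pad end sinks into the bay as the front edge rises. A latched cover gives under 2 mm at 20 N. The unlatched one turns at about 4 N on mid-pad; its stiff hinge keeps it at any angle where it is let go
- cover_1_pad (a point): middle of the top of cover 1's ribbed pad (34 x 46 mm): 25 mm behind the pivot, 19 mm in front of the plate's rear edge, 2 mm behind which the box's rim begins. 75 mm above the bench when shut; moves with the cover, with 48 mm of free depth below the pivot
- cover_1_edge (a point): middle of cover 1's front edge (at half its thickness), 90 mm in front of the pivot; moves with the cover
- cover_2 (a joint): tilt of cover 2 (second from the right), rad: 0 shut and flush, 1.57 upright, stop at 1.75. It see-saws on a cross pivot 73 mm above the bench: the pad end sinks into the bay as the front edge rises. A latched cover gives under 2 mm at 20 N. The unlatched one turns at about 4 N on mid-pad; its stiff hinge keeps it at any angle where it is let go
- cover_2_pad (a point): middle of the top of cover 2's ribbed pad (34 x 46 mm): 25 mm behind the pivot, 19 mm in front of the plate's rear edge, 2 mm behind which the box's rim begins. 75 mm above the bench when shut; moves with the cover, with 48 mm of free depth below the pivot
- cover_2_edge (a point): middle of cover 2's front edge (at half its thickness), 90 mm in front of the pivot; moves with the cover
- cover_3 (a joint): tilt of cover 3 (rightmost), rad: 0 shut and flush, 1.57 upright, stop at 1.75. It see-saws on a cross pivot 73 mm above the bench: the pad end sinks into the bay as the front edge rises. A latched cover gives under 2 mm at 20 N. The unlatched one turns at about 4 N on mid-pad; its stiff hinge keeps it at any angle where it is let go
- cover_3_pad (a point): middle of the top of cover 3's ribbed pad (34 x 46 mm): 25 mm behind the pivot, 19 mm in front of the plate's rear edge, 2 mm behind which the box's rim begins. 75 mm above the bench when shut; moves with the cover, with 48 mm of free depth below the pivot
- cover_3_edge (a point): middle of cover 3's front edge (at half its thickness), 90 mm in front of the pivot; moves with the cover
- sandstone_plug: tan rock cylinder, 25 mm across, 48 mm high, standing loose at the right of the box; origin under its centre; a bystander
- red_plug: red-brown rock cylinder, 25 mm across, 50 mm high, standing loose at the right of the box; origin under its centre; a bystander
- red_vial: sample vial with a red cap, 25 mm across, 58 mm high, standing loose behind the box; origin under its centre; a bystander
- white_vial: sample vial with a white cap, 25 mm across, 58 mm high, standing loose behind the box; origin under its centre; a bystander
- spanner: steel spanner, 157 x 29 x 6 mm, lying loose behind the box; origin under its centre; a bystander
- plug_left: dark grey rock cylinder, 25 mm across, 42 mm high, standing loose in front of the oscilloscope; origin under its centre; a bystander

How it is judged:
By the outcome, as a careful person would: the job done as asked, in the order asked, and still so for the second after the job is handed in, with the robot touching nothing.
It also fails if it takes over 51 s, if anything falls off the work surface, if the arm or the gripper's body presses on something with over 40 N, if the wrist force passes 120 N, or if a joint passes its speed limit or range.

## Working session

There is one attempt and no reset: what is moved stays moved. The work goes in short steps, Python scripts to look and compute and a tool call to move; the robot and the scene stay as the last step left them, time stands still between calls to the robot, and variables do not carry over. Pictures are saved under pics/ and viewed, at most 10 in all, crops included, and the job is handed in when it is done.

Besides the shell and the picture viewer there is one more tool, called after ">>>" in YAML: its name, and indented under it one key for each argument. arm_command: Moves the arm, as the interface text tells. Its arguments: {"type":"object","properties":{"targets":{"type":"array"}},"required":["targets"]}

```bash
mkdir -p pics; ls
python3 - <<'E'
from bench import robot
import cv2,pickle
o=robot.get_obs(); print(o)
for n in("top","side"):
    s=robot.snapshot(n); pickle.dump(s,open(n+'.pkl','wb')); cv2.imwrite(f'pics/{n}1.png',s['color'][:,:,::-1]); print(n,s['T'].round(3).tolist(),s['fx'],s['dist_coeffs'])
E
```

```text
pics
{'time': 0.0, 'joint_positions': array([-1.28011014e+00,  8.79525543e-02,  1.37225952e+00,  2.64925854e-05,
        1.68359086e+00, -1.03099661e-01]), 'qvel': array([ 0.00177711,  0.00050878,  0.00160051, -0.00055382, -0.0001242 ,
        0.00048072]), 'joint_torque': array([-2.32211874e-03, -3.40181601e+01, -3.02430403e+01,  7.12973555e-02,
        3.30615195e-02, -1.84324545e-04]), 'tool_pos': array([ 0.21087371, -0.50737218,  0.20430285]), 'ee_rot': array([-3.13939682e+00, -2.53666889e-04,  3.93788526e-01]), 'wrist_force': array([0.24005683, 0.29446267, 0.17473955]), 'wrist_torque': array([ 0.05340864, -0.04673032,  0.00878947]), 'finger_force': 0.0, 'width': 0.09405143195942214}
top [[-0.01, -0.991, 0.137, 0.406], [-1.0, 0.011, 0.007, -0.223], [-0.008, -0.137, -0.991, 1.268], [0.0, 0.0, 0.0, 1.0]] 529.9458514669044 [-0.14690188  0.          0.          0.          0.        ]
side [[0.85, -0.244, 0.468, 0.14], [-0.527, -0.419, 0.739, -0.909], [0.016, -0.875, -0.484, 0.516], [0.0, 0.0, 0.0, 1.0]] 487.2815497451846 [-0.15279093  0.          0.          0.          0.        ]
```

View pics/top1.png

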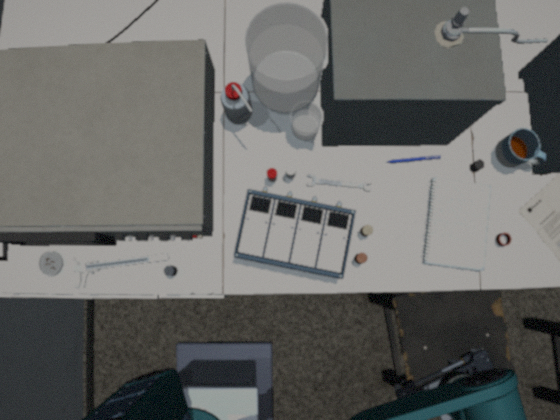

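View pics/side1.png

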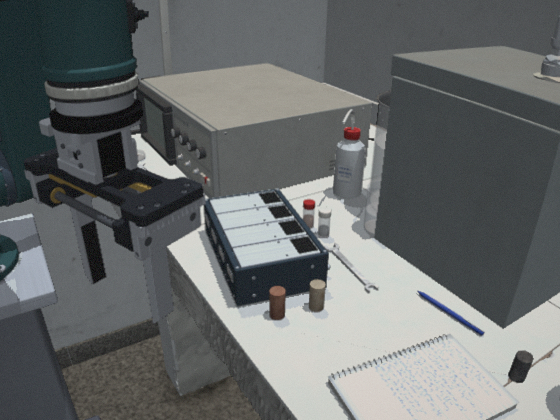

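The top view shows the box with corners at about (248,191), (355,208), (345,276) and (236,258). The pads are near (260,205), (286,210), (312,215) and (338,219), with the vials behind the box and the plugs to its right. In the side view the plugs are at (277,303) and (317,296).

```bash
cat > h.py <<'E'
import numpy as np,cv2,pickle
def world(s,uv,z=None):
    K=np.array([[s['fx'],0,s['cx']],[0,s['fy'],s['cy']],[0,0,1.]])
    uv=np.asarray(uv,float).reshape(-1,2)
    n=cv2.undistortPoints(uv[:,None],K,np.array(s['dist_coeffs']))[:,0]
    r=np.c_[n,np.ones(len(n))]; T=s['T']
    if z is None:
        d=s['range_z'][uv[:,1].round().astype(int),uv[:,0].round().astype(int)]
    else:
        d=(z-T[2,3])/(r@T[:3,:3].T)[:,2]
    return (r*d[:,None])@T[:3,:3].T+T[:3,3]
E
python3 - <<'E'
from h import *
for n,poly in(('top',[(248,191),(355,208),(345,276),(236,258)]),('side',[(204,196),(270,188),(328,258),(236,280)])):
    s=pickle.load(open(n+'.pkl','rb')); g=cv2.cvtColor(s['color'],cv2.COLOR_RGB2GRAY)
    m=np.zeros_like(g); cv2.fillPoly(m,[np.array(poly)],1)
    b=((g>120)&(m>0)).astype(np.uint8)
    N,L,st,_=cv2.connectedComponentsWithStats(b,connectivity=4)
    for i in range(1,N):
        if st[i,4]<150: continue
        v,u=np.where(L==i); uv=np.c_[u,v]
        P=world(s,uv); zz=np.median(P[:,2])
        Q=world(s,uv,0.075)
        r=cv2.minAreaRect((Q[:,:2]*1000).astype(np.float32))
        print(n,st[i,4],'z',zz.round(4),'ctr',np.round(r[0],1),'size',np.round(r[1],1),r[2], 'rng med',np.median(P,0).round(4))
s=pickle.load(open('top.pkl','rb'))
print(world(s,[(260,205),(286,210),(312,215),(338,219)],.075).round(4))
print('box',world(s,[(248,191),(355,208),(345,276),(236,258)],.075).round(4))
print('by',world(s,[(272,174),(290,174),(367,231),(361,258),(308,178),(170,271)],.05).round(3))
E
```

```text
top 1155 z 0.0764 ctr [ 525.2 -163.5] size [ 56.5 132.7] 77.90028381347656 rng med [ 0.5116 -0.1601  0.0764]
top 1164 z 0.0761 ctr [ 513.  -221.9] size [ 56.4 133. ] 77.93907165527344 rng med [ 0.4982 -0.2186  0.0761]
top 1173 z 0.0763 ctr [ 500.1 -280.7] size [ 57.  132.8] 77.92263793945312 rng med [ 0.4861 -0.2768  0.0763]
top 1149 z 0.0765 ctr [ 487.2 -339. ] size [ 55.9 131.8] 77.94096374511719 rng med [ 0.4738 -0.3349  0.0765]
side 4151 z 0.0756 ctr [ 505.6 -250.6] size [239.1 133.4] 77.95034790039062 rng med [ 0.4876 -0.268   0.0756]
[[ 0.5715 -0.1739  0.075 ]
 [ 0.5594 -0.2329  0.075 ]
 [ 0.5473 -0.2917  0.075 ]
 [ 0.5375 -0.3505  0.075 ]]
box [[ 0.6041 -0.1467  0.075 ]
 [ 0.5622 -0.39    0.075 ]
 [ 0.4088 -0.3633  0.075 ]
 [ 0.4518 -0.1192  0.075 ]]
by [[ 0.648 -0.201  0.05 ]
 [ 0.647 -0.243  0.05 ]
 [ 0.511 -0.42   0.05 ]
 [ 0.449 -0.404  0.05 ]
 [ 0.637 -0.285  0.05 ]
 [ 0.424  0.036  0.05 ]]
```

```bash
cat >> h.py <<'E'
from scipy.spatial.transform import Rotation as Ro
def rel(p,yaw=-12.06,base=None):
    from bench import robot
    o=robot.get_obs(); R0=Ro.from_euler('xyz',o['ee_rot']); p0=o['tool_pos']
    if base is not None: p0=base
    Rt=Ro.from_euler('xyz',[180,0,yaw],degrees=True)
    print('turn',(R0.inv()*Rt).as_rotvec(degrees=True).round(2),'shift',(R0.inv().apply(np.array(p)-p0)*1000).round(1))
E
python3 - <<'E'
from h import *
rel([.534,-.349,.11])
s=pickle.load(open('top.pkl','rb'))
v,u=np.mgrid[0:420:1,0:560:1]; P=world(s,np.c_[u.ravel(),v.ravel()])
m=(P[:,0]>.45)&(P[:,0]<.7)&(P[:,1]>-.12)&(P[:,1]<.05)&(P[:,2]>.1)
Q=P[m]; print('scope',Q.min(0),Q.max(0),[Q[(abs(Q[:,0]-x)<.02)][:,1].min() if (abs(Q[:,0]-x)<.02).any() else None for x in(.5,.54,.58,.62)])
E
```

```text
turn [-1.100e-01  2.000e-02  3.463e+01] shift [359.1 -22.1  94.6]
scope [ 0.48734389 -0.06251338  0.10010092] [0.69997831 0.04997804 0.20174109] [np.float64(-0.06159367687147452), np.float64(-0.06251338008836829), np.float64(-0.062057534447894), np.float64(-0.06185051886067516)]
```

>>> arm_command:
  targets: [0,0,5,40,-2,0,1,0,0,10,80,-5,10,1,0,0,15,120,-8,20,1,0,0,20,160,-10,30,1,0,0,25,200,-12,40,1,0,0,30,240,-15,50,1,0,0,34.6,280,-17,60,1,-0.1,0,34.6,320,-20,75,1,-0.1,0,34.6,345,-21,85,1,-0.1,0,34.6,359,-22,94,1,-0.1,0,34.6,359,-22,94,1,-0.1,0,34.6,359,-22,94,1]

```text
time: 1.3
tool_pos: [0.5333, -0.3503, 0.1112]
ee_rot: [3.14, 0.001, -0.211]
wrist_force: [-0.6, -0.4, 0.3]
width: 0.002
finger_force: 0.0
```

Run:
```python
from h import *
rel([.534,-.349,.077])
```

```text
turn [ 0.12  0.05 -0.  ] shift [ 0.5 -1.5 34.2]
```

>>> arm_command:
  targets: [0,0,0,0,-1,15,1,0,0,0,0,-1,28,1,0,0,0,0,-1,34,1,0,0,0,0,-1,36,1,0,0,0,0,-1,37,1,0,0,0,0,-1,38,1,0,0,0,0,-1,38,1]

```text
time: 2.0
tool_pos: [0.5342, -0.3493, 0.0744]
ee_rot: [3.139, -0.001, -0.21]
wrist_force: [-1.8, -0.3, 3.5]
width: 0.0006
finger_force: 1.8
```

>>> arm_command:
  targets: [0,0,0,0,0,1,1,0,0,0,0,0,2,1,0,0,0,0,0,2,1,0,0,0,0,0,2,1]

```text
time: 2.4
tool_pos: [0.5344, -0.3493, 0.0725]
ee_rot: [3.139, -0.001, -0.21]
wrist_force: [-4.1, -0.5, 5.3]
width: 0.0003
finger_force: 2.3
```

>>> arm_command:
  targets: [0,0,0,0,0,1,1,0,0,0,0,0,2,1,0,0,0,0,0,2,1]

```text
time: 2.7
tool_pos: [0.5348, -0.3494, 0.0708]
ee_rot: [3.139, -0.002, -0.21]
wrist_force: [-2.7, 0.1, 5.7]
width: 0.0004
finger_force: 2.1
```

>>> arm_command:
  targets: [0,0,0,0,0,2,1,0,0,0,0,0,4,1,0,0,0,0,0,6,1,0,0,0,0,0,6,1]

```text
time: 3.1
tool_pos: [0.5358, -0.3498, 0.065]
ee_rot: [3.138, -0.005, -0.21]
wrist_force: [0.5, -0.5, 4.3]
width: 0.0006
finger_force: 1.8
```

>>> arm_command:
  targets: [0,0,0,0,0,3,1,0,0,0,0,0,6,1,0,0,0,-1,0,9,1,0,0,0,-1,0,12,1,0,0,0,-1,0,15,1,0,0,0,-1,0,18,1,0,0,0,-1,0,20,1,0,0,0,-1,0,20,1]

```text
time: 3.9
tool_pos: [0.5332, -0.3486, 0.0425]
ee_rot: [3.14, 0.0, -0.21]
wrist_force: [1.4, -0.1, 1.9]
width: 0.0003
finger_force: 1.0
```

Run:
```python
from bench import robot
import cv2,pickle
s=robot.snapshot("side"); pickle.dump(s,open('side2.pkl','wb')); cv2.imwrite('pics/side2.png',cv2.resize(s['color'][130:330,60:340,::-1],None,fx=2.5,fy=2.5))
```

```text
(no output)
```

View pics/side2.png

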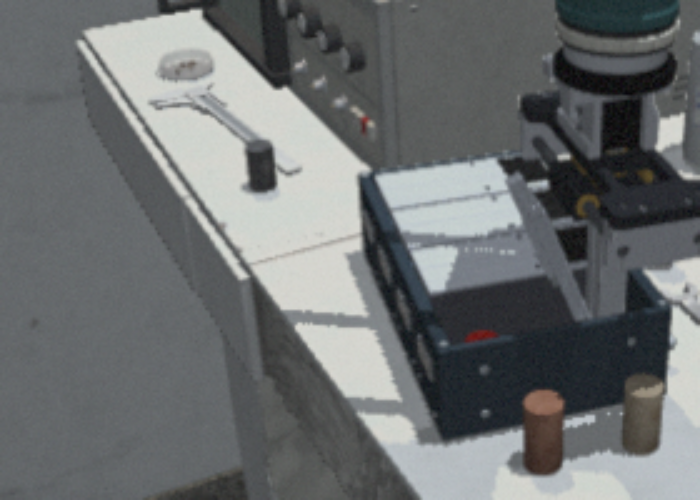

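Cover 3 rocks: it sank under about 5 N and is now open to about 62°. Its raised plate runs from (510,180) to (585,310) in the crop. I'll withdraw, come round to the front and push its underside upright.

>>> arm_command:
  targets: [0,0,0,0,0,-15,1,0,0,0,0,0,-40,1,0,0,0,0,0,-75,1,0,0,0,0,0,-110,1,0,0,0,0,0,-140,1,0,0,0,0,0,-155,1,0,0,0,-20,0,-160,1,0,0,0,-50,0,-160,1,0,0,0,-80,0,-160,1,0,0,0,-105,0,-160,1,0,0,0,-105,0,-150,1,0,0,0,-105,0,-125,1,0,0,0,-105,0,-100,1,0,0,0,-105,0,-82,1,0,0,0,-105,0,-77,1,0,0,0,-105,0,-77,1]

```text
time: 5.55
tool_pos: [0.4303, -0.3261, 0.1186]
ee_rot: [-3.141, 0.003, -0.21]
wrist_force: [0.7, 0.1, 0.1]
width: 0.0005
finger_force: 0.0
```

Run:
```python
from bench import robot
from h import *
s=robot.snapshot("side"); cv2.imwrite('pics/side3.png',cv2.resize(s['color'][100:330,60:340,::-1],None,fx=2.5,fy=2.5))
ex=np.array([.978,-.209,0]); P=np.array([.5096,-.3438,0])
print('xf',(robot.get_obs()['tool_pos']-P)@ex)
rel(P+ex*-.010+[0,0,.120])
```

```text
xf -0.08051862056241461
turn [0.06 0.02 0.04] shift [70.5  0.4  0. ]
```

View pics/side3.png

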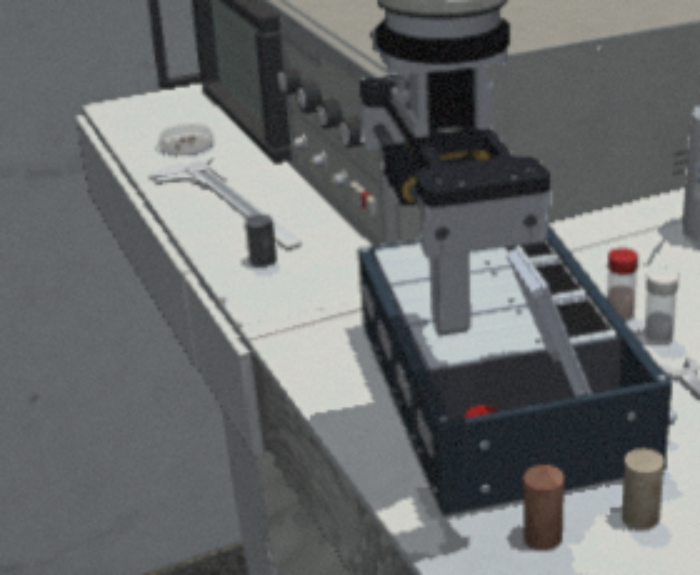

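The finger, with its tip at (452,330), is in front of the raised plate (top edge at (515,255)), and the vials and plugs haven't moved. Next I push to the rear.

>>> arm_command:
  targets: [0,0,0,10,0,0,1,0,0,0,20,0,0,1,0,0,0,28,0,0,1,0,0,0,34,0,0,1,0,0,0,40,0,0,1,0,0,0,45,0,0,1,0,0,0,50,0,0,1,0,0,0,55,0,0,1,0,0,0,60,0,0,1,0,0,0,64,0,0,1,0,0,0,67,0,0,1,0,0,0,69,0,0,1,0,0,0,70,0,0,1,0,0,0,70,0,0,1]

```text
time: 7.0
tool_pos: [0.4993, -0.3414, 0.1204]
ee_rot: [3.14, -0.001, -0.21]
wrist_force: [0.4, 0.8, 0.7]
width: 0.0004
finger_force: 0.0
```

>>> arm_command:
  targets: [0,0,0,-5,0,0,1,0,0,0,-20,0,0,1,0,0,0,-45,0,0,1,0,0,0,-75,0,-10,1,0,0,0,-105,0,-30,1,0,0,0,-140,0,-60,1,0,0,0,-165,0,-85,1,0,0,0,-175,0,-95,1,0,0,0,-175,0,-95,1]

```text
time: 7.9
tool_pos: [0.3279, -0.3053, 0.2174]
ee_rot: [3.137, -0.005, -0.211]
wrist_force: [0.4, 0.8, 0.2]
width: 0.0005
finger_force: 0.0
```

Run:
```python
from bench import robot
from h import *
s=robot.snapshot("side"); pickle.dump(s,open('side4.pkl','wb')); cv2.imwrite('pics/side4.png',cv2.resize(s['color'][100:330,60:340,::-1],None,fx=2.5,fy=2.5))
t=robot.snapshot("top")
ex=np.array([.978,-.209,0]); ey=np.array([.209,.978,0]); P=np.array([.5096,-.3438,0])
v,u=np.mgrid[0:420,0:560]
for n,q in(('side',s),('top',t)):
    W=world(q,np.c_[u.ravel(),v.ravel()])-P
    a=W@ex;b=W@ey;z=W[:,2]
    m=(abs(a)<.035)&(abs(b)<.024)&(z>.085)&(z<.168)
    print(n,m.sum())
    if m.sum()>5:
        print(np.c_[a,b,z][m][np.argsort(z[m])][::max(1,m.sum()//12)].round(4))
        print('slope',np.polyfit(z[m],a[m],1))
```

```text
side 354
[[-0.0018  0.0115  0.0851]
 [-0.0019  0.0069  0.0936]
 [-0.0012  0.0093  0.1017]
 [-0.0018  0.0033  0.1091]
 [-0.0014  0.0096  0.1168]
 [-0.0023 -0.0017  0.125 ]
 [-0.0022  0.0224  0.1325]
 [-0.0026  0.0078  0.1402]
 [-0.0022  0.0044  0.1473]
 [ 0.0016 -0.0154  0.1622]
 [-0.0072 -0.0037  0.1629]
 [-0.0011  0.0039  0.1634]
 [-0.0029  0.0173  0.1643]]
slope [-0.0305502   0.00143029]
top 122
[[-0.0021 -0.0145  0.0863]
 [-0.0019 -0.0086  0.0975]
 [ 0.0017 -0.0117  0.1608]
 [-0.0083  0.0057  0.1615]
 [-0.0035  0.0238  0.1625]
 [-0.0031 -0.0209  0.1629]
 [-0.0057  0.0128  0.1634]
 [-0.0032  0.0219  0.1639]
 [-0.0049 -0.0232  0.1642]
 [ 0.0012  0.01    0.1649]
 [-0.0083  0.004   0.1653]
 [-0.0063 -0.0062  0.1659]
 [-0.0081 -0.0086  0.1671]]
slope [-0.02236122  0.00027092]
```

View pics/side4.png

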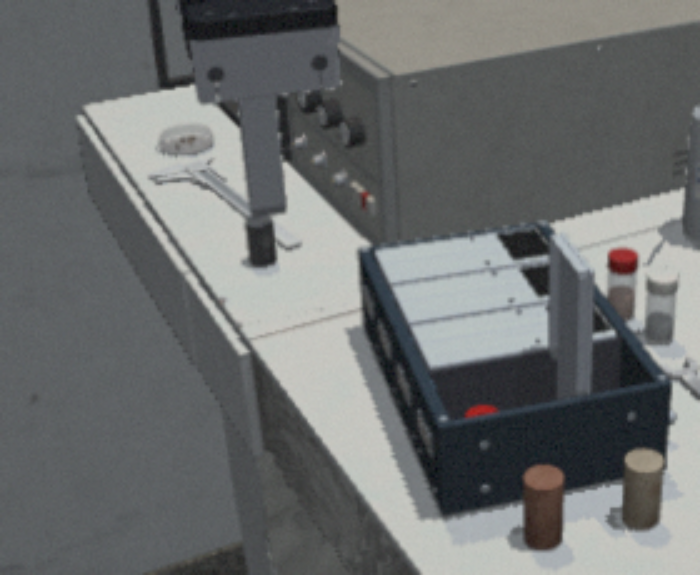

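The rightmost cover stands upright, from (570,245) to (575,395) in the crop. The depth slope puts it within about 2° of vertical. The arm is clear and the bystanders haven't moved.

```bash
python3 -c "
from bench import robot
print(robot.close_job())"
```

```text
the job is handed in; nothing more can be done
None
```

Cover 3 (rightmost), the first one pressed, was the unlatched cover; I pushed it upright, to within about 2° of vertical, left it standing open with nothing else disturbed, and handed the job in at about 8 s.

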